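Unlock the slide cabinet

ROBOT

A 6-joint arm with a two-finger parallel gripper is mounted at the origin on the work surface. World frame = base frame: x ahead of the robot, y to its left, z up, the work surface at z = 0. Lengths are in mm, angles in rad, forces in N, time in s.
With the tool pointing down it reaches from about 300 to 775 mm from the base axis. Payload 14.6 kg.
Tool frame: the origin (TCP) lies at the centre of the arm's flange, where the gripper is bolted on; the fingertips stand 199 mm ahead of it and the grasp point (between the pads) lies 180 mm ahead of it; z points along the fingers, y is the line along which they close (so a half turn about z gives the same grasp; the last joint's range is limited). The gripper opens to 94 mm and grips with 3 to 60 N. Pads are 16 mm wide; open, the fingers measure 119 mm over their backs; the gripper's body (75 mm by 177 mm) begins 78 mm behind the grasp point.
Start: joints at [1.241, 0.3, 1.521, -0, 1.321, -0.067], TCP at [142.88, 531.108, 404.646] pointing down, gripper open.
Joint ranges: [-3.03, 3.03], [-0.79, 2.21], [0.23, 2.52], [-1.04, 4.18], [0, 3.07], [-2.55, 2.55]. Speed limits (rad/s): [2.22, 2.22, 2.57, 3.14, 3.14, 3.14].

INTERFACE

Orientations are given as [roll, pitch, yaw] about the fixed x, y, z axes, in that order (R = Rz(yaw) Ry(pitch) Rx(roll)).
In Python, from cell import manip, optics, workorder gives the robot as it stands.
- The arm moves only by the tool step_arm, never from a script. Its argument "increments" is a list that holds one entry, the list of rows, each a list of 7 numbers: the turn, a rotation vector about the tool's x, y, z as a fraction of full scale, then the shift along the tool's x, y, z as a fraction of full scale, then the closure, from -1 (fully open) to 1 (shut). In form: [[[wx, wy, wz, tx, ty, tz, fingers], ...]]. A call has 1 to 5 rows; each row shifts and turns the commanded pose from where the row before left it, along the tool's axes as they then stand; what a row does not reach is not made up. Full scale, the value 1, is 40 mm for a shift and 45 degrees for a turn. A row lasts 1/10 s, in which the tool goes at most 50 mm and 8.59 degrees, less where a joint would pass 70% of its speed; a pose out of reach is approached as far as the arm can. A call with a number of a shift or a turn outside -1 to 1 is refused whole. A call with a gripper value outside its range is refused whole. The fingers move at their own pace and stop on an object; "newtons" is the grip in N (left out, the last holds). Time passes only in rows, so rows that do not move let the fingers close. It gives the time, the measured TCP pose, the force, the opening and the grip force at its end, in the units of the state.
- manip.read_state(): the state, without advancing time (a new reading comes with each control period).
- optics.camera(name): name is "side" or "top" or "wrist"; returns a dict with "frame" (400x640x3 uint8, red, green, blue), "range_z" (400x640 float32, mm along the optical axis (not along the pixel's ray), 0 where there is no reading), "mtx" (3x3 intrinsics, pixels), "cam_to_world" (4x4, takes a point from camera to world coordinates). Camera axes: x right, y down, z forward; pixel columns grow to the right and rows downward; lengths in mm; the calibration is good to about 2 mm. A picture is of the moment at which its call begins.
- workorder.sign_off(): hands the job in; it is judged then, once.
The state is a dict: "clock": time; "joints": joint angles; "qd": joint speeds; "effort": joint torques, N m; "eef_pos": TCP position; "eef_rot": TCP orientation; "wrist_force": force on the tool from outside, world axes, zero at the start; "moment": the same for the moment, N m; "finger_gap": finger opening in mm; "finger_force": force on a finger pad.
Only numpy, scipy, OpenCV 4.12 (cv2) and the standard library are available. Lean on these libraries where they do the work, as an engineer would, in place of code of your own. Each camera call takes 0.05 s, during which the arm holds its last target. There are 200 camera calls.

TASK

Take the key with the flat bow out of the tool rack, push it fully home in the lock on top of the slide cabinet, feeling gently for the slot, and turn it clockwise until the bolt lets go and the drawer springs open. Leave the key in the lock, do not force the key, the lock or the drawer, and leave everything else alone.

Things in the scene. Friction and masses are not known exactly. Their poses are not given: they have to be found in the camera images.
- key_bow (a point): Centre of the key's flat black plastic bow, the place to grasp: 38 mm wide (key x), 10 mm thick (key y, grasp across this), 26 mm tall, 38 to 64 mm above the key's lower end, this point at 51 mm. z points up. The key stands upright in one of the rack's holes, its bow along the rack's y; it is the only tool there with a flat bow. Turned half round about z it is the same key.
- key: The key as a whole, loose, 70 g, origin at the centre of its lower end, axes as the bow's. From the bottom: a flat steel bit 20 mm wide (x), 4 mm thick (y), 8 mm tall; a round stem 8 mm across; a round collar 18 mm across, 16 to 20 mm up; the bow, 38 to 64 mm up.
- key_collar (a point): Centre of the underside of the key's collar, on the stem axis, 16 mm above the lower end, 35 mm below the bow's centre; axes as the key's. The collar rests on the rack's top, and on the lock's face when the key is fully home.
- lock_mean (a point): Nominal keyhole, at the height of the lock's level upper face (150 mm above the bench); axes: x to the cabinet's rear, y to its left side, z up; the keyhole slot runs along x. The lock was fitted by hand: the real keyhole lies up to 12 mm from this point along y, either way (none along x), at random, and this reading does not tell where. The lock does not shift in use.
- barrel (a joint): Turn of the lock's barrel, rad: 0 locked (slot along x), grows clockwise seen from above. The key takes it along after about 0.25 rad of play against about 0.12 N m of friction; the bolt lets go at about 1.0 and a stop is met at 1.25. The key turns only with its collar on the lock's face, the bit then being below the plate, and is held in while turned.
- lock_foot (a point): Foot of the lock on the cabinet top, 30 mm below the nominal keyhole. The lock is a steel housing 52 x 52 mm, 30 mm tall, with a face plate 6 mm thick; its keyhole is a slot 23 mm long (x) and 5.6 mm wide (y) with an 11 mm square opening in its middle for the stem. The key goes in 16 mm, bit along the slot. It is spoilt if the key is pressed against it with 40 N or more.
- drawer (a joint): Opening of the cabinet's drawer, m: 0 shut. Held by the hidden bolt and sprung: once free it slides by itself to its stop at 0.045 towards the cabinet's -x side. Its bar handle is not needed.
- cabinet: White steel slide cabinet, fixed to the bench, 220 (x) x 240 (y) x 120 mm tall with one drawer; origin at the centre of its underside; the drawer front faces -x. The lock stands on its top, about 50 mm before the centre.
- rack: Aluminium tool rack, fixed, 70 (x) x 210 (y) x 45 mm tall, origin at the centre of its underside; three holes at y = -65, 0 and 65 mm, each 12 x 24 mm (x, y), one tool standing upright in each, in any order.
- driver: Bystander: a stubby driver standing in the rack, round straight black handle 24 mm across, 80 mm long; origin at its lower tip
- awl: Bystander: an awl standing in the rack, black ball handle 30 mm across; origin at its lower tip
- dropper: Bystander: amber dropper bottle, 36 mm across, 65 mm tall, standing on the rear of the cabinet top; origin under its base
- dish: Bystander: closed petri dish, 94 mm across, 18 mm tall, on the bench; origin under its base
- beaker: Bystander: glass beaker, 70 mm across, 90 mm tall; origin under its base
- jug: Bystander: clear plastic measuring jug, 100 mm across, 120 mm tall, with a handle; origin under its base
- slidebox: Bystander: flat black slide box 85 x 100 x 34 mm; origin under its base
- timer: Bystander: white bench timer 60 x 70 x 22 mm; origin under its base
Things that resemble listed ones, but are neither listed nor needed, are in the scene too. Leave any blue or pink look-alike of the key alone.

How it is judged:
By the outcome, as a careful person would: the job done as asked, in the order asked, and still so for the second after the job is handed in, with the robot touching nothing.
It also fails if it takes over 67 s, if anything falls off the work surface, if the arm or the gripper's body presses on something with over 40 N, if the wrist force passes 120 N, or if a joint passes its speed limit or range.

## Working session

There is one attempt and no reset: what is moved stays moved. The work goes in short steps, Python scripts to look and compute and a tool call to move; the robot and the scene stay as the last step left them, time stands still between calls to the robot, and variables do not carry over. Pictures are saved under pics/ and viewed, at most 10 in all, crops included, and the job is handed in when it is done.

Besides the shell and the picture viewer there is one more tool, called after ">>>" by a JSON object that holds its "op" and its "data". step_arm: Moves the arm, as the interface text tells. Its arguments: {"type":"object","properties":{"increments":{"type":"array","items":{"type":"array","items":{"type":"array","items":{"type":"number"}}}},"newtons":{"type":"number"}},"required":["increments"]}

```bash
mkdir -p pics; python3 - <<'E'
from cell import manip, optics
import cv2, numpy as np
ims=[]
for n in("side","top"):
    c=optics.camera(n); np.savez(f"{n}0.npz",**c)
    cv2.imwrite(f"pics/{n}0.png",c["frame"][:,:,::-1]); print(n,c["mtx"].round(1).tolist(),c["cam_to_world"].round(3).tolist())
print(manip.read_state())
E
```

```text
side [[428.9, 0.0, 311.8], [0.0, 428.9, 193.1], [0.0, 0.0, 1.0]] [[-0.822, -0.353, 0.447, 30.615], [-0.569, 0.539, -0.621, 775.912], [-0.022, -0.765, -0.644, 859.807], [0.0, 0.0, 0.0, 1.0]]
top [[433.6, 0.0, 321.7], [0.0, 433.6, 204.7], [0.0, 0.0, 1.0]] [[0.014, -0.995, 0.1, 397.495], [-1.0, -0.014, -0.001, 84.018], [0.002, -0.099, -0.995, 1354.715], [0.0, 0.0, 0.0, 1.0]]
{'clock': 0.1, 'joints': array([ 1.24141691e+00,  3.00402753e-01,  1.52150730e+00,  3.04661464e-08,
        1.32070348e+00, -6.65973910e-02]), 'qd': array([-0.00056241, -0.00063522, -0.00144414, -0.00033473, -0.00088464,
       -0.00059159]), 'effort': array([ 3.76363823e-03, -5.32637179e+01, -3.53291559e+01,  7.10628228e-02,
        2.34658172e-02, -5.48757200e-06]), 'eef_pos': array([142.86446643, 531.09111475, 404.15492756]), 'eef_rot': array([-3.14057403e+00, -6.79674191e-05,  2.87881058e+00]), 'wrist_force': array([ 0.50224405, -0.53661358,  0.56610261]), 'moment': array([-0.00095063,  0.00671415, -0.000929  ]), 'finger_force': 0.0, 'finger_gap': 94.13646506003168}
```

View pics/side0.png

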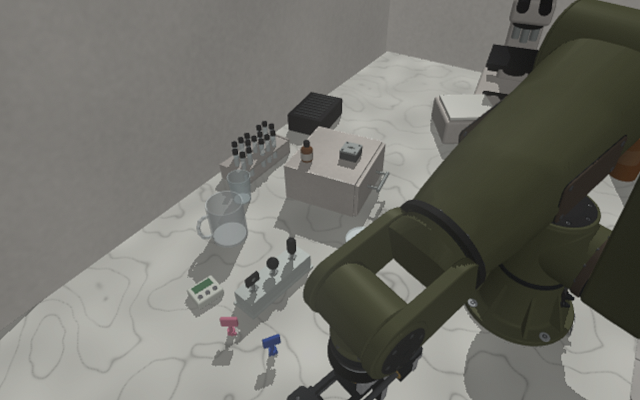

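View pics/top0.png

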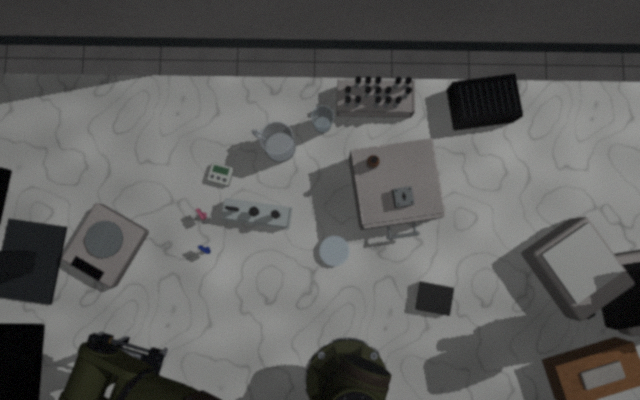

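Side view: the rack tools are at (252,278), flat bow; (272,263), ball (the awl); and (291,245), tall handle (the driver). In the top view they are at (232,209), (253,211) and (275,214). The pink (229,325) and blue (271,345) look-alikes stand on the bench. The lock is at side (350,151), top (402,197). Next I'll confirm in a crop and measure.

```bash
cat > h.py <<'E'
import numpy as np, cv2
def pt(c,u,v,z=None):
    """world point of pixel: from range, or ray onto plane at height z"""
    K=c["mtx"];T=c["cam_to_world"]
    d=np.linalg.inv(K)@np.stack([u,v,np.ones_like(u)]).astype(float)
    if z is None: s=c["range_z"][np.int_(v),np.int_(u)]
    else: s=(z-T[2,3])/(T[2,:3]@d)
    return ((T[:3,:3]@(d*s)).T+T[:3,3])
def cloud(c):
    v,u=np.mgrid[0:400,0:640]; P=pt(c,u.ravel(),v.ravel()); return P.reshape(400,640,3)
def rect(P):
    r=cv2.minAreaRect(P[:,:2].astype(np.float32)); return np.round(r[0],1),np.round(r[1],1),round(r[2],2)
E
python3 - <<'E'
from h import *
for n in("top","side"):
    c=dict(np.load(n+"0.npz")); P=cloud(c); im=c["frame"].astype(int); v,u=np.mgrid[0:400,0:640]
    R=(u>205)&(u<300)&(v>195)&(v<235) if n=="top" else (u>225)&(u<320)&(v>230)&(v<320)
    C=(u>340)&(u<450)&(v>135)&(v<235) if n=="top" else (u>280)&(u<390)&(v>125)&(v<215)
    dark=im.max(2)<60
    m=R&(abs(P[...,2]-45)<6)&~dark; print(n,"rack",m.sum(),rect(P[m]))
    k,l,s,ce=cv2.connectedComponentsWithStats((R&dark&(P[...,2]>55)).astype(np.uint8))
    for i in range(1,k):
        if s[i,4]>8: q=P[l==i]; print(" tool",ce[i].round(1),s[i,4],q.mean(0).round(1),q[:,2].min().round(),q[:,2].max().round(),rect(q), "plane95:",pt(c,ce[i,0],ce[i,1],93 if n=="top" else 80).round(1))
    m=C&(abs(P[...,2]-120)<6); print(" cab",m.sum(),rect(P[m]))
    m=C&(abs(P[...,2]-150)<6); print(" lock",m.sum(),rect(P[m]),np.median(P[m],0).round(1))
a=cv2.imread("pics/side0.png");b=cv2.imread("pics/top0.png")
f=lambda i,x,y:cv2.resize(i[y:y+90,x:x+100],(400,360),interpolation=cv2.INTER_CUBIC)
cv2.imwrite("pics/crop.png",cv2.convertScaleAbs(cv2.hconcat([f(a,225,230),f(a,290,120)]),alpha=1.6))
E
```

```text
top rack 1084 (array([503.7, 284.2]), array([200.1,  60. ]), 82.88)
 tool [231.8 208.4] 32 [509.4 345.3  90.7] 72.0 97.0 (array([510.1, 346.4]), array([32. ,  7.4]), 82.36) plane95: [509.2 344.8  93. ]
 tool [253.2 211.2] 62 [502.  282.7  90.1] 84.0 97.0 (array([502.2, 283. ]), array([22.8, 25. ]), 46.53) plane95: [501.8 282.3  93. ]
 tool [274.8 214. ] 42 [491.3 214.5 137.3] 94.0 1355.0 (array([451.9, 152.4]), array([173.8,  18.3]), 57.5) plane95: [494.5 219.   93. ]
 cab 5972 (array([ 588.9, -135.2]), array([232.3, 241.6]), 9.09)
 lock 356 (array([ 591.5, -113.9]), array([178.8,  68.2]), 34.81) [ 548.1 -142.3  150.7]
side rack 1433 (array([580.6, 277.9]), array([201.2, 216.2]), 83.29)
 tool [291.1 245.3] 118 [491.2 227.5  95. ] 68.0 111.0 (array([493.3, 226.1]), array([18. , 17.3]), 7.81) plane95: [500.3 216.7  80. ]
 tool [272.2 262.9] 101 [499.6 290.9  86.6] 74.0 95.0 (array([501.2, 288.8]), array([24.3, 21.5]), 73.78) plane95: [503.6 286.8  80. ]
 tool [251.8 279.1] 107 [509.4 353.1  85. ] 68.0 94.0 (array([510.1, 352.6]), array([37.6, 10. ]), 85.32) plane95: [512.5 350.4  80. ]
 tool [313.5 298.1] 207 [192.5 553.3 483. ] 455.0 501.0 (array([193.2, 550.5]), array([13.1, 24.2]), 82.96) plane95: [365.6 315.   80. ]
 cab 3014 (array([ 590.3, -132.1]), array([234.6, 249.2]), 9.37)
 lock 247 (array([ 593.5, -108.3]), array([180.5,  66. ]), 36.24) [ 553.5 -132.9  148.2]
```

View pics/crop.png

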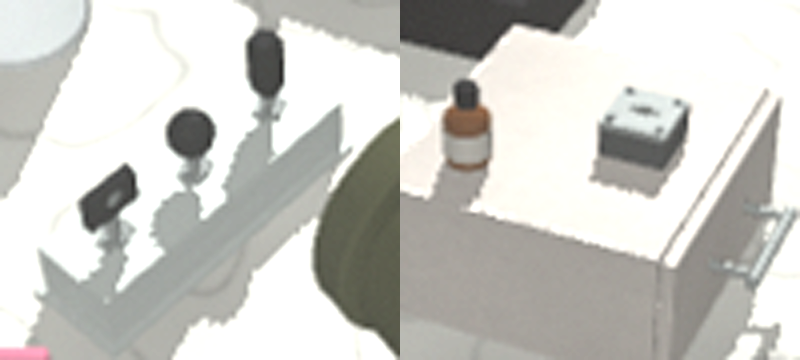

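The crop confirms it. Left half: flat rectangular bow at (108,198), side pixel (252,279), which is the key; ball = awl, tall straight handle = driver. Right half: the lock with its keyhole at (645,108). The bow is near (510,348,80), with the rack's y axis about 82.6° from world x. I'll turn the tool yaw from 165° to 82.6°.

>>> {"op": "step_arm", "data": {"increments": [[[0,0,0.183,0,0,0,-1],[0,0,0.183,0,0,0,-1],[0,0,0.183,0,0,0,-1],[0,0,0.183,0,0,0,-1],[0,0,0.183,0,0,0,-1]]]}}

```text
clock: 0.6
eef_pos: [142.9, 531.1, 404.3]
eef_rot: [-3.141, 0.0, 2.154]
wrist_force: [-0.5, 0.4, 0.3]
finger_gap: 93.8
finger_force: 0.0
```

>>> {"op": "step_arm", "data": {"increments": [[[0,0,0.183,0,0,0,-1],[0,0,0.183,0,0,0,-1],[0,0,0.183,0,0,0,-1],[0,0,0.183,0,0,0,-1],[0,0,0.183,0,0,0,-1]]]}}

```text
clock: 1.1
eef_pos: [142.9, 531.1, 404.3]
eef_rot: [-3.141, 0.001, 1.436]
wrist_force: [-0.0, 1.0, -0.0]
finger_gap: 93.7
finger_force: 0.0
```

```bash
cat >> h.py <<'E'
from scipy.spatial.transform import Rotation as Ro
def go(s,p):
    """shift to TCP point p, in full scales (40 mm) along tool axes"""
    return (Ro.from_euler("xyz",s["eef_rot"]).inv().apply(np.array(p)-s["eef_pos"])/40).round(3)
E
python3 -c "
from h import *; from cell import manip
s=manip.read_state(); print(s['clock'],s['eef_pos'],s['eef_rot'],s['joints'].round(2),go(s,[510,348,390]))"
```

```text
1.1 [142.89967599 531.08521403 404.28945514] [-3.14148158e+00  7.22966720e-04  1.43555276e+00] [ 1.24  0.3   1.52 -0.    1.32  1.38] [-3.298  9.711  0.359]
```

>>> {"op": "step_arm", "data": {"increments": [[[0,0,0,-0.3,0.9,0,-1],[0,0,0,-0.3,0.9,0,-1],[0,0,0,-0.3,0.9,0,-1],[0,0,0,-0.3,0.9,0,-1],[0,0,0,-0.3,0.9,0,-1]]]}}

```text
clock: 1.6
eef_pos: [314.9, 447.5, 404.4]
eef_rot: [-3.141, 0.0, 1.442]
wrist_force: [0.2, 0.3, 0.3]
finger_gap: 93.8
finger_force: 0.0
```

>>> {"op": "step_arm", "data": {"increments": [[[0,0,0,-0.3,0.9,0.1,-1],[0,0,0,-0.4,0.9,0.1,-1],[0,0,0,-0.4,0.9,0.1,-1],[0,0,0,-0.4,0.9,0.1,-1],[0,0,0,-0.3,0.9,0,-1]]]}}

```text
clock: 2.1
eef_pos: [484.1, 352.5, 387.8]
eef_rot: [-3.141, 0.001, 1.441]
wrist_force: [-0.2, 0.4, -0.1]
finger_gap: 93.7
finger_force: 0.0
```

>>> {"op": "step_arm", "data": {"increments": [[[0,0,0,0,0.35,0,-1],[0,0,0,0,0.35,0,-1],[0,0,0,0,0,0,-1]]]}}

```text
clock: 2.4
eef_pos: [511.7, 349.6, 387.8]
eef_rot: [-3.141, 0.001, 1.44]
wrist_force: [-0.8, 0.5, 0.5]
finger_gap: 93.9
finger_force: 0.0
```

```bash
python3 - <<'E'
from h import *; from cell import manip,optics
s=manip.read_state(); print(s['clock'],s['eef_pos'],s['eef_rot'],s['joints'].round(2))
for n in("wrist","side"):
    c=optics.camera(n); np.savez(n+"1.npz",**c); print(c["cam_to_world"].round(3).tolist())
    cv2.imwrite(f"pics/{n}1.png",c["frame"][:,:,::-1])
E
```

```text
2.4 [511.72650033 349.62348777 387.84904973] [-3.14088428e+00  7.29596738e-04  1.44009928e+00] [ 0.54  0.47  1.33 -0.    1.35  0.67]
[[0.991, -0.125, -0.038, 523.745], [-0.131, -0.95, -0.282, 430.959], [-0.001, 0.285, -0.959, 367.346], [0.0, 0.0, 0.0, 1.0]]
[[-0.822, -0.353, 0.447, 30.615], [-0.569, 0.539, -0.621, 775.912], [-0.022, -0.765, -0.644, 859.807], [0.0, 0.0, 0.0, 1.0]]
```

View pics/wrist1.png

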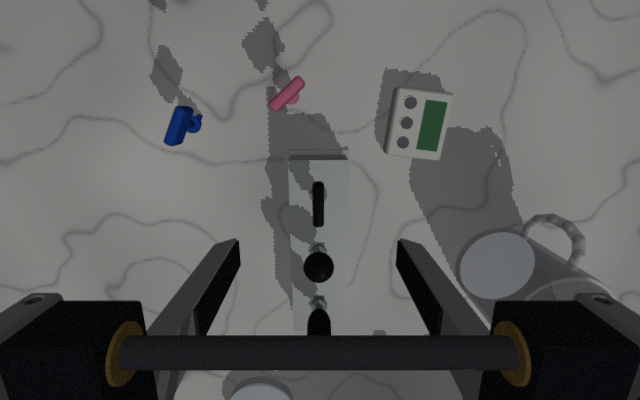

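Wrist view: flat bow at (319,204), awl ball at (319,266), driver at (319,322); pink and blue look-alikes at the top, on the bench. The fingers are at both sides of the rack. Measuring the bow.

```bash
python3 - <<'E'
from h import *; from cell import manip
c=dict(np.load("wrist1.npz")); P=cloud(c); im=c["frame"].astype(int); v,u=np.mgrid[0:400,0:640]
m=(u>300)&(u<340)&(v>175)&(v<235)&(im.max(2)<60)&(P[...,2]>86)
top=P[m]; print(m.sum(),np.median(top,0).round(1),rect(top))
ys,xs=np.where(m); print(rect(pt(c,xs,ys,93)),(u[m].mean(),v[m].mean()))
m=(u>280)&(u<355)&(v>150)&(v<330)&(abs(P[...,2]-45)<5); print("rack",rect(P[m]),np.median(P[m][:,2]))
print(manip.read_state()["eef_rot"][2]*57.3)
E
```

```text
446 [513.2 349.3  91.9] (array([517.4, 380.2]), array([102.3,   9. ]), 82.26)
(array([513.1, 349.2]), array([37.7,  8.9]), 82.48) (np.float64(317.9775784753363), np.float64(205.5919282511211))
rack (array([504.8, 283.5]), array([199.9,  60.2]), 82.86) 44.48019006781419
82.59220481568182
```

>>> {"op": "step_arm", "data": {"increments": [[[0,0,0,0,0.02,0.7,-1],[0,0,0,0,0,0.8,-1],[0,0,0,0,0,0.8,-1],[0,0,0,0,0,0.6,-1],[0,0,0,0,0,0.3,-1]]]}}

```text
clock: 3.0
eef_pos: [510.3, 350.3, 258.6]
eef_rot: [-3.139, 0.002, 1.442]
wrist_force: [-0.5, -0.6, 0.2]
finger_gap: 93.9
finger_force: 0.0
```

>>> {"op": "step_arm", "data": {"increments": [[[0,0,0,0,0,0,0.6],[0,0,0,0,0,0,0.8],[0,0,0,0,0,0,1],[0,0,0,0,0,0,1],[0,0,0,0,0,0,1]]], "newtons": 30}}

```text
clock: 3.5
eef_pos: [511.5, 350.1, 261.4]
eef_rot: [3.141, -0.001, 1.441]
wrist_force: [-0.1, 0.6, 0.9]
finger_gap: 57.5
finger_force: 0.0
```

>>> {"op": "step_arm", "data": {"increments": [[[0,0,0,0,0,0,1],[0,0,0,0,0,0,1],[0,0,0,0,0,0,1],[0,0,0,0,0,0,1],[0,0,0,0,0,0,1]]]}}

```text
clock: 4.0
eef_pos: [511.4, 350.1, 260.6]
eef_rot: [-3.142, 0.0, 1.442]
wrist_force: [-0.5, -1.0, -0.0]
finger_gap: 17.3
finger_force: 0.0
```

>>> {"op": "step_arm", "data": {"increments": [[[0,0,0,0,0,0,1],[0,0,0,0,0,0,1],[0,0,0,0,0,0,1],[0,0,0,0,0,0,1],[0,0,0,0,0,0,1]]], "newtons": 40}}

```text
clock: 4.5
eef_pos: [511.4, 350.1, 260.6]
eef_rot: [-3.142, 0.0, 1.442]
wrist_force: [-0.2, 0.4, -0.8]
finger_gap: 9.8
finger_force: 40.0
```

>>> {"op": "step_arm", "data": {"increments": [[[0,0,0,0,0,-0.3,1],[0,0,0,0,0,-0.5,1],[0,0,0,0,0,-0.7,1],[0,0,0,0,0,-0.9,1],[0,0,0,0,0,-0.9,1]]]}}

```text
clock: 5.0
eef_pos: [511.1, 350.0, 394.9]
eef_rot: [3.141, -0.0, 1.442]
wrist_force: [0.6, -0.4, -1.0]
finger_gap: 9.7
finger_force: 40.0
```

```bash
python3 - <<'E'
from h import *; from cell import manip,optics
s=manip.read_state(); print(s['clock'],s['eef_pos'],s['eef_rot'],s['joints'].round(2),s['finger_gap'],s['finger_force'],s['wrist_force'])
T={}
for n in("wrist","side"):
    c=optics.camera(n); np.savez(n+"2.npz",**c)
    a=c["frame"][:,:,::-1]; T[n]=a
a=cv2.resize(T["wrist"],(800,500)); a=T["wrist"]; b=T["side"]
cv2.imwrite("pics/g2.png",cv2.hconcat([cv2.resize(a[150:400,160:480],(400,312)),cv2.resize(b[180:320,180:340],(356,312))]))
E
```

```text
5.0 [511.14791841 349.95870957 394.86136174] [ 3.14146470e+00 -1.12901654e-04  1.44155563e+00] [0.54 0.46 1.32 0.   1.36 0.67] 9.736377410811148 39.999738335609436 [ 0.56832743 -0.44365965 -0.9771627 ]
```

View pics/g2.png

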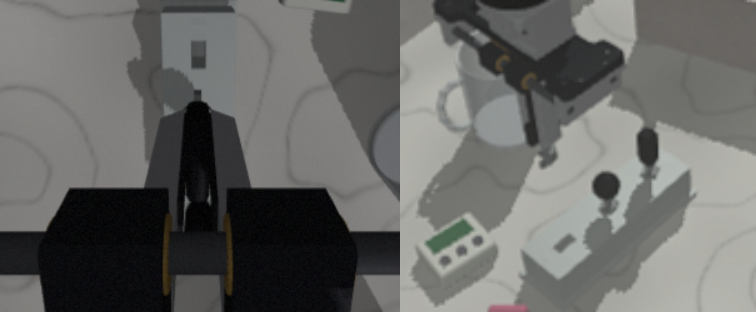

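The key is held at a 9.7 mm gap, in line with the gripper, and its hole in the rack is empty. I'll raise it, carry it to the cabinet and turn to yaw about 189°, which leaves joint 6 enough room for the clockwise turn.

>>> {"op": "step_arm", "data": {"increments": [[[0,0,0,-0.4,0,-0.5,1],[0,0,0,-0.8,0.25,-0.4,1],[0,0,0,-0.9,0.25,0,1],[0,0,0,-0.9,0.25,0,1],[0,0,0,-0.9,0.25,0,1]]]}}

```text
clock: 5.6
eef_pos: [530.8, 188.8, 428.8]
eef_rot: [3.142, -0.0, 1.442]
wrist_force: [1.1, 0.7, -0.8]
finger_gap: 9.6
finger_force: 40.0
```

>>> {"op": "step_arm", "data": {"increments": [[[0,0,0,-0.9,0.25,0,1],[0,0,0,-0.9,0.25,0,1],[0,0,0,-0.9,0.25,0,1],[0,0,0,-0.9,0.25,0,1],[0,0,0,-0.9,0.25,0,1]]]}}

```text
clock: 6.1
eef_pos: [557.2, 3.8, 428.8]
eef_rot: [3.142, 0.0, 1.442]
wrist_force: [0.1, -0.8, -1.2]
finger_gap: 9.8
finger_force: 40.0
```

>>> {"op": "step_arm", "data": {"increments": [[[0,0,0,-0.9,0.25,0,1],[0,0,0,-0.9,0.3,0,1],[0,0,0,-0.9,0.3,0,1],[0,0,0,-0.6,0.3,0,1],[0,0,-0.18,0,0,0,1]]]}}

```text
clock: 6.6
eef_pos: [586.1, -134.5, 428.2]
eef_rot: [-3.141, 0.0, 1.58]
wrist_force: [-1.1, 0.9, -0.8]
finger_gap: 10.0
finger_force: 40.0
```

>>> {"op": "step_arm", "data": {"increments": [[[0,0,-0.18,0,0,0,1],[0,0,-0.18,0,0,0,1],[0,0,-0.18,0,0,0,1],[0,0,-0.18,0,0,0,1],[0,0,-0.18,0,0,0,1]]]}}

```text
clock: 7.1
eef_pos: [585.8, -131.5, 428.7]
eef_rot: [-3.141, -0.0, 2.296]
wrist_force: [-0.6, 0.1, -0.6]
finger_gap: 9.7
finger_force: 40.0
```

>>> {"op": "step_arm", "data": {"increments": [[[0,0,-0.18,0,0,0,1],[0,0,-0.18,0,0,0,1],[0,0,-0.18,0,0,0,1],[0,0,-0.18,0,0,0,1],[0,0,-0.18,0,0,0,1]]]}}

```text
clock: 7.6
eef_pos: [585.8, -131.5, 428.7]
eef_rot: [3.142, -0.0, 3.002]
wrist_force: [-0.5, -1.0, -1.0]
finger_gap: 9.8
finger_force: 40.0
```

>>> {"op": "step_arm", "data": {"increments": [[[0,0,-0.18,0,0,0,1],[0,0,-0.18,0,0,0,1],[0,0,0,0,0,0,1]]]}}

```text
clock: 7.9
eef_pos: [585.8, -131.5, 428.6]
eef_rot: [3.141, -0.0, -3.001]
wrist_force: [-0.5, 1.1, -1.6]
finger_gap: 9.9
finger_force: 40.0
```

```bash
python3 - <<'E'
from h import *; from cell import manip,optics
s=manip.read_state(); print(s['clock'],s['eef_pos'],s['eef_rot'],s['joints'].round(2),s['finger_gap'],s['finger_force'],s['wrist_force'])
c=optics.camera("wrist"); np.savez("wrist3.npz",**c)
a=c["frame"][:,:,::-1]
cv2.imwrite("pics/w3.png",a)
E
```

```text
7.9 [ 585.84384454 -131.50570937  428.64655401] [ 3.14149604e+00 -2.54323810e-04 -3.00145988e+00] [-0.28  0.4   1.33 -0.    1.41 -1.99] 9.912460824069855 39.998400807380676 [-0.50064671  1.12660556 -1.63721321]
```

View pics/w3.png

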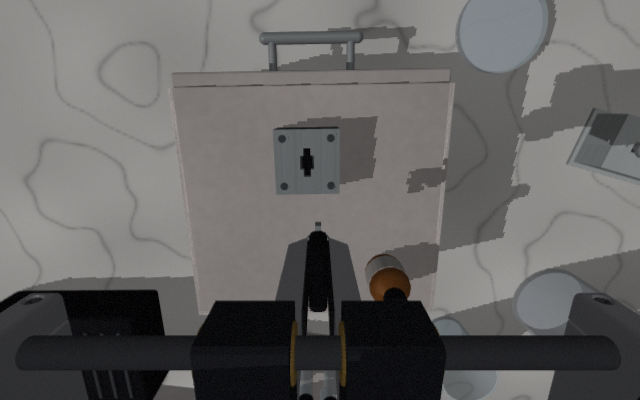

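The lock face is at (307,160) and the dark keyhole, centred in it, at (307,162), its slot running up and down in the picture. Measuring the keyhole and the lock and cabinet directions.

```bash
python3 - <<'E'
from h import *
c=dict(np.load("wrist3.npz")); P=cloud(c); im=c["frame"].astype(int); v,u=np.mgrid[0:400,0:640]
L=(u>265)&(u<350)&(v>120)&(v<202)
f=L&(abs(P[...,2]-150)<4); print("face",np.median(P[f][:,2]),rect(P[f]),f.sum())
h=(u>296)&(u<318)&(v>143)&(v<180)&(im.max(2)<50); ys,xs=np.where(h); Q=pt(c,xs,ys,149)
print("hole",h.sum(),xs.mean(),ys.mean(),Q.mean(0).round(1),rect(Q))
m=(u>170)&(u<456)&(v>84)&(v<200)&(abs(P[...,2]-120)<4); print("cab",rect(P[m]))
# cabinet side edges at z=120
for r in(100,140,180,220):
    k=np.where((abs(P[r,150:470,2]-120)<4))[0]+150; print(r,pt(c,k[0],r,120).round(1),pt(c,k[-1],r,120).round(1))
E
```

```text
face 149.51396241545544 (array([ 546.9, -147.7]), array([52.4, 51.5]), 9.05) 3930
hole 260 306.7153846153846 161.97307692307692 [ 546.8 -147.   149. ] (array([ 546.5, -146.8]), array([21.7,  9.6]), 7.76)
cab (array([ 536.1, -145. ]), array([ 99.3, 241.5]), 7.98)
100 [ 515.6 -269.1  120. ] [482.4 -32.9 120. ]
140 [ 548.4 -263.5  120. ] [515.3 -27.8 120. ]
180 [ 583.6 -258.5  120. ] [550.3 -21.6 120. ]
220 [ 621.2 -252.2  120. ] [588.1 -15.8 120. ]
```

```bash
python3 - <<'E'
from h import *
c=dict(np.load("wrist3.npz")); P=cloud(c); s=428.6; R=Ro.from_euler("z",-3.00146)*Ro.from_euler("x",np.pi); tcp=np.array([585.84,-131.5,428.65])
tf=lambda p:R.inv().apply(p-tcp)
print("hole tool",tf(np.array([546.7,-147.0,149.5])).round(1))
for r in range(218,250,3):
    k=slice(308,330); print(r,c["frame"][r,k].max(1).tolist())
Q=P[220:236,312:325].reshape(-1,3); Q=tf(Q); print([q.round(1).tolist() for q in Q[(Q[:,2]<250)&(Q[:,2]>150)][::4]])
a=cv2.resize(c["frame"][200:300,240:400,::-1],(800,500),interpolation=cv2.INTER_NEAREST); cv2.imwrite("pics/w3c.png",cv2.convertScaleAbs(a,alpha=2))
E
```

```text
hole tool [ 40.9  -9.9 279.2]
218 [129, 128, 128, 127, 127, 128, 126, 127, 125, 125, 127, 128, 126, 126, 125, 125, 125, 126, 127, 125, 125, 127]
221 [127, 128, 129, 128, 124, 125, 126, 111, 111, 109, 111, 109, 111, 123, 124, 125, 125, 126, 125, 127, 126, 126]
224 [127, 126, 128, 127, 128, 126, 128, 64, 50, 49, 48, 48, 46, 116, 126, 124, 127, 127, 128, 128, 129, 127]
227 [128, 126, 128, 128, 129, 128, 127, 99, 96, 96, 96, 95, 94, 122, 127, 130, 128, 129, 132, 129, 130, 127]
230 [127, 126, 126, 128, 128, 127, 108, 82, 80, 80, 79, 67, 64, 98, 125, 129, 128, 127, 129, 127, 129, 128]
233 [126, 127, 72, 20, 9, 11, 4, 9, 8, 13, 10, 7, 7, 7, 3, 5, 2, 59, 119, 126, 127, 126]
236 [67, 23, 10, 9, 9, 7, 8, 6, 10, 10, 6, 8, 4, 7, 10, 8, 11, 9, 18, 44, 77, 122]
239 [77, 31, 6, 7, 8, 7, 5, 12, 5, 13, 3, 1, 6, 10, 2, 6, 9, 8, 11, 86, 67, 60]
242 [4, 6, 3, 7, 11, 5, 11, 3, 10, 9, 7, 8, 10, 0, 10, 7, 11, 7, 6, 10, 14, 55]
245 [15, 6, 11, 6, 4, 7, 2, 5, 5, 5, 14, 8, 5, 7, 6, 11, 10, 8, 3, 12, 8, 45]
248 [5, 10, 11, 8, 6, 15, 5, 10, 4, 5, 10, 11, 7, 6, 4, 5, 3, 5, 10, 6, 7, 34]
[[7.8, -3.0, 229.6], [7.4, -0.3, 230.7], [7.5, -1.6, 228.4], [7.3, -3.0, 226.9], [7.8, -0.3, 225.6], [7.5, -1.6, 224.5], [7.3, -2.9, 223.0], [6.8, -0.3, 224.3], [5.9, -1.6, 224.8], [5.3, -2.9, 224.5], [5.4, -0.3, 224.4], [4.7, -1.6, 224.4], [3.9, -3.0, 224.5], [4.0, -0.3, 224.3], [16.4, -2.6, 190.2], [16.2, -0.4, 190.9], [15.7, -4.3, 190.4], [16.7, -2.1, 188.0], [16.2, 0.1, 189.3], [16.0, 2.4, 189.7], [16.7, -2.6, 186.6], [16.7, -0.4, 186.6], [15.9, 1.8, 188.5], [16.6, -3.2, 185.3], [16.6, -1.0, 185.2], [16.1, 1.2, 186.6], [16.1, -3.7, 185.1], [16.5, -1.5, 184.0], [16.6, 0.6, 183.9]]
```

View pics/w3c.png

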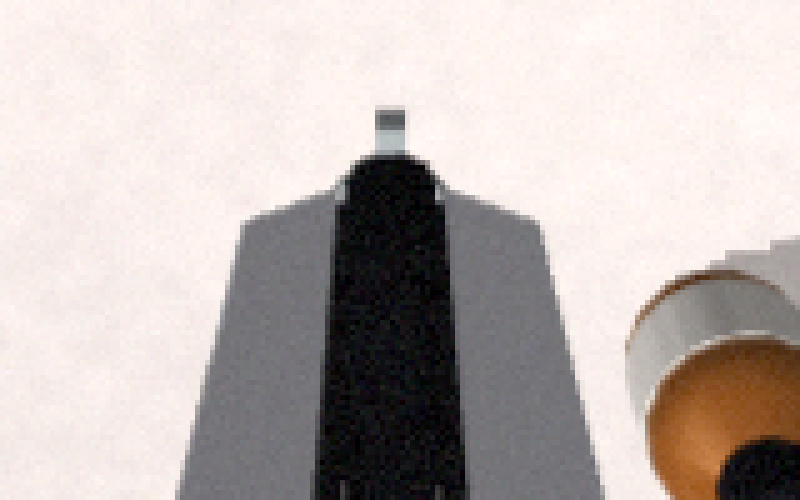

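The held key's bit shows at (318,224), in line with the gripper. Relative to the bit, the keyhole is about 43 mm along tool x and -8 mm along tool y, with the yaw to be corrected by 1.1°. I'll move above it, stay 18 mm clear, and look again.

>>> {"op": "step_arm", "data": {"increments": [[[0,0,-0.024,0,0,0,1],[0,0,0,0.5,-0.1,0,1],[0,0,0,0.58,-0.1,0,1],[0,0,0,0,0,0.4,1],[0,0,0,0,0,0.35,1]]]}}

```text
clock: 8.45
eef_pos: [544.2, -146.3, 398.4]
eef_rot: [-3.141, 0.001, -2.987]
wrist_force: [0.7, -0.2, -1.3]
finger_gap: 9.4
finger_force: 40.0
```

```bash
python3 - <<'E'
from h import *; from cell import manip,optics
s=manip.read_state(); print(s['clock'],s['eef_pos'],s['eef_rot'],s['wrist_force'])
c=optics.camera("wrist"); np.savez("wrist4.npz",**c)
a=c["frame"][150:290,230:410,::-1]
cv2.imwrite("pics/w4.png",cv2.convertScaleAbs(cv2.resize(a,(720,560),interpolation=cv2.INTER_NEAREST),alpha=1.8))
E
```

```text
8.45 [ 544.16540318 -146.32845864  398.43928953] [-3.14120242e+00  7.47242098e-04 -2.98740228e+00] [ 0.70449156 -0.20005842 -1.29856652]
```

View pics/w4.png

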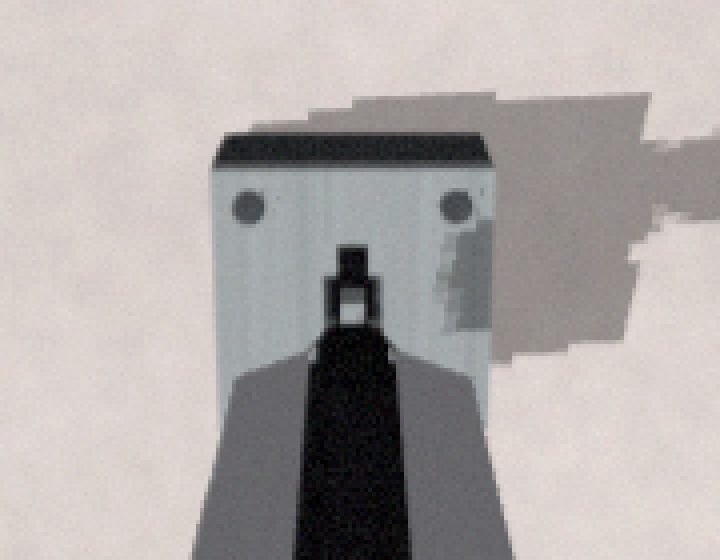

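Bit centred at col 352 in the slot (338–368), face 211–493: laterally aligned to about 0.3 mm. Checking along the slot: slot front end at row 245, bit's front lower edge at about row 286.

```bash
python3 - <<'E'
from h import *
c=dict(np.load("wrist4.npz")); P=cloud(c)
print(c["frame"][206:232,316:321].max(2).mean(1).round().tolist())
R=Ro.from_euler("xyz",[np.pi,0,-2.9874]); tcp=np.array([544.17,-146.33,398.44])
tf=lambda p:R.inv().apply(p-tcp).round(2).tolist()
for v in(210.5,211,211.5): print("slot",v,tf(pt(c,318,v,149.7)))
for v in range(218,231): print(v,tf(P[v,318]),tf(P[v,317]))
for u in(314.25,321.75): print("slot edge",u,tf(pt(c,u,214,149.7)))
# face corners
v,u=np.mgrid[0:400,0:640]; f=(abs(P[...,2]-149.7)<3)&(v>190)&(v<245)&(u>275)&(u<360); Q=R.inv().apply(P[f]-tcp); print("face tool y",Q[:,1].min(),Q[:,1].max(),"x max",Q[:,0].max(),"z",np.median(Q[:,2]))
E
```

```text
[95.0, 95.0, 95.0, 95.0, 89.0, 58.0, 21.0, 10.0, 12.0, 9.0, 13.0, 10.0, 9.0, 8.0, 9.0, 16.0, 42.0, 47.0, 46.0, 56.0, 88.0, 92.0, 92.0, 90.0, 72.0, 29.0]
slot 210.5 [9.72, -1.04, 248.74]
slot 211 [9.34, -1.04, 248.74]
slot 211.5 [8.95, -1.04, 248.74]
218 [-5.9, -1.03, 277.42] [-6.41, -1.87, 278.9]
219 [-6.61, -1.03, 276.91] [-6.86, -1.87, 277.64]
220 [-7.79, -1.03, 277.76] [-7.41, -1.87, 276.69]
221 [-8.47, -1.03, 277.2] [-8.88, -1.87, 278.35]
222 [7.44, -1.06, 229.97] [6.74, -1.74, 231.95]
223 [7.47, -1.06, 227.88] [7.17, -1.74, 228.72]
224 [7.25, -1.06, 226.5] [7.21, -1.73, 226.61]
225 [7.35, -1.06, 224.29] [7.16, -1.73, 224.79]
226 [6.7, -1.06, 224.13] [6.74, -1.72, 224.03]
227 [5.9, -1.06, 224.36] [5.95, -1.73, 224.25]
228 [4.84, -1.06, 225.32] [5.37, -1.73, 223.89]
229 [4.87, -1.06, 223.34] [4.76, -1.73, 223.64]
230 [4.0, -1.06, 223.75] [4.1, -1.73, 223.51]
slot edge 314.25 [7.02, -3.81, 248.74]
slot edge 321.75 [7.02, 1.72, 248.74]
face tool y -27.547005205246105 24.7060849716631 x max 23.919484984031968 z 248.94917110638704
```

Aligned along the slot to about 0.3 mm too. I'll descend gently, feeling for the face.

>>> {"op": "step_arm", "data": {"increments": [[[0,0,0,0.008,0,0.15,1],[0,0,0,0,0,0.15,1],[0,0,0,0,0,0.08,1],[0,0,0,0,0,0,1]]]}}

```text
clock: 8.9
eef_pos: [544.3, -146.2, 383.1]
eef_rot: [3.141, -0.001, -2.985]
wrist_force: [-0.3, -0.1, -0.7]
finger_gap: 9.9
finger_force: 40.0
```

>>> {"op": "step_arm", "data": {"increments": [[[0,0,0,0,0,0.03,1],[0,0,0,0,0,0.03,1],[0,0,0,0,0,0.03,1],[0,0,0,0,0,0,1]]]}}

```text
clock: 9.3
eef_pos: [544.2, -146.2, 379.8]
eef_rot: [3.142, -0.0, -2.985]
wrist_force: [-0.3, -0.1, -0.8]
finger_gap: 10.0
finger_force: 40.0
```

>>> {"op": "step_arm", "data": {"increments": [[[0,0,0,0,0,0.025,1],[0,0,0,0,0,0.025,1],[0,0,0,0,0,0,1]]]}}

```text
clock: 9.6
eef_pos: [544.2, -146.2, 377.7]
eef_rot: [3.142, -0.0, -2.985]
wrist_force: [-0.1, -0.2, -1.2]
finger_gap: 9.8
finger_force: 40.0
```

The bit is about 3 mm inside the slot with no force. Continuing.

>>> {"op": "step_arm", "data": {"increments": [[[0,0,0,0,0,0.04,1],[0,0,0,0,0,0.04,1],[0,0,0,0,0,0.04,1],[0,0,0,0,0,0,1]]]}}

```text
clock: 10.0
eef_pos: [544.2, -146.3, 372.7]
eef_rot: [3.141, -0.0, -2.985]
wrist_force: [-0.4, -0.4, -0.5]
finger_gap: 9.5
finger_force: 40.0
```

>>> {"op": "step_arm", "data": {"increments": [[[0,0,0,0,0,0.04,1],[0,0,0,0,0,0.04,1],[0,0,0,0,0,0.03,1],[0,0,0,0,0,0,1]]]}}

```text
clock: 10.4
eef_pos: [544.2, -146.2, 368.4]
eef_rot: [3.141, -0.0, -2.985]
wrist_force: [0.6, -0.7, -0.6]
finger_gap: 10.1
finger_force: 40.0
```

>>> {"op": "step_arm", "data": {"increments": [[[0,0,0,0,0,0.025,1],[0,0,0,0,0,0.025,1],[0,0,0,0,0,0,1]]]}}

```text
clock: 10.7
eef_pos: [544.2, -146.2, 366.5]
eef_rot: [3.141, -0.0, -2.985]
wrist_force: [-0.2, 1.1, -0.9]
finger_gap: 9.8
finger_force: 40.0
```

>>> {"op": "step_arm", "data": {"increments": [[[0,0,0,0,0,0.02,1],[0,0,0,0,0,0.01,1],[0,0,0,0,0,0,1]]]}}

```text
clock: 11.0
eef_pos: [544.2, -146.2, 365.6]
eef_rot: [-3.142, 0.0, -2.985]
wrist_force: [-0.9, -0.1, -0.7]
finger_gap: 9.6
finger_force: 40.0
```

>>> {"op": "step_arm", "data": {"increments": [[[0,0,0,0,0,0.01,1],[0,0,0,0,0,0,1]]]}}

```text
clock: 11.2
eef_pos: [544.2, -146.2, 365.5]
eef_rot: [-3.141, 0.0, -2.985]
wrist_force: [-1.8, 0.5, 4.3]
finger_gap: 9.4
finger_force: 40.0
```

>>> {"op": "step_arm", "data": {"increments": [[[0,0,0,0,0,0.008,1],[0,0,0,0,0,0,1]]]}}

```text
clock: 11.4
eef_pos: [544.2, -146.2, 365.5]
eef_rot: [-3.141, 0.001, -2.985]
wrist_force: [-3.2, 0.7, 7.6]
finger_gap: 9.9
finger_force: 40.0
```

>>> {"op": "step_arm", "data": {"increments": [[[0,0,0.08,0,0,0,1],[0,0,0.08,0,0,0,1],[0,0,0.08,0,0,0,1],[0,0,0,0,0,0,1]]]}}

```text
clock: 11.8
eef_pos: [544.3, -146.2, 365.5]
eef_rot: [-3.141, 0.002, 3.107]
wrist_force: [-0.4, 0.6, 5.8]
finger_gap: 9.4
finger_force: 40.0
```

```bash
python3 -c "
from cell import manip
s=manip.read_state(); print(s['eef_pos'],s['eef_rot'],s['wrist_force'],s['moment'],s['joints'][5])"
```

```text
[ 544.33754627 -146.21884321  365.49714834] [-3.14122270e+00  1.74460383e-03  3.10744572e+00] [-0.43700996  0.62349904  5.80505302] [ 0.20118977  0.06733276 -0.04388849] -1.8641232714848037
```

>>> {"op": "step_arm", "data": {"increments": [[[0,0,0.09,0,0,0,1],[0,0,0.09,0,0,0,1],[0,0,0.09,0,0,0,1],[0,0,0.09,0,0,0,1],[0,0,0,0,0,0,1]]]}}

```text
clock: 12.3
eef_pos: [544.5, -145.9, 365.5]
eef_rot: [3.141, 0.002, 2.825]
wrist_force: [1.5, 3.6, 5.0]
finger_gap: 9.6
finger_force: 40.0
```

```bash
python3 -c "
from cell import manip
s=manip.read_state(); print(s['eef_pos'],s['eef_rot'],s['wrist_force'],s['moment'],s['joints'][5])"
```

```text
[ 544.45521013 -145.90556024  365.49542274] [3.14069468e+00 1.92134623e-03 2.82483431e+00] [1.47177239 3.58524846 5.04045072] [ 0.78218561 -0.30819392  0.19612769] -1.5812733275427422
```

>>> {"op": "step_arm", "data": {"increments": [[[0,0,0.1,0,0,0,1],[0,0,0.1,0,0,0,1],[0,0,0.1,0,0,0,1],[0,0,0.1,0,0,0,1],[0,0,0,0,0,0,1]]]}}

```text
clock: 12.8
eef_pos: [544.5, -145.8, 365.5]
eef_rot: [3.14, 0.002, 2.51]
wrist_force: [2.4, 4.5, 5.7]
finger_gap: 9.8
finger_force: 40.0
```

>>> {"op": "step_arm", "data": {"increments": [[[0,0,0.1,0,0,0,1],[0,0,0.1,0,0,0,1],[0,0,0.1,0,0,0,1],[0,0,0.1,0,0,0,1],[0,0,0,0,0,0,1]]]}}

```text
clock: 13.3
eef_pos: [544.6, -145.8, 365.5]
eef_rot: [3.139, 0.001, 2.196]
wrist_force: [3.6, 5.2, 4.8]
finger_gap: 9.6
finger_force: 40.0
```

```bash
cat > st.py <<'E'
from h import *; from cell import manip,optics
s=manip.read_state(); print(s['clock'],s['eef_pos'],s['eef_rot'],s['wrist_force'],s['moment'],s['joints'][5])
c=optics.camera("top"); P=cloud(c); v,u=np.mgrid[0:400,0:640]
a=np.load("top0.npz")["frame"].astype(int); d=abs(c["frame"]-a).max(2)
# outermost row with z 60..118 before cabinet front (drawer front/handle)
m=(u>355)&(u<445)&(v>200)&(v<275)&(P[...,2]>30)&(P[...,2]<125); print("drawer cells",m.sum(),v[m].max())
m=(u>355)&(u<445)&(v>200)&(v<275)&(dict(np.load("top0.npz"))["range_z"]>0)&(cloud(dict(np.load("top0.npz")))[...,2]>30); print("before",m.sum(),v[m].max())
E
python3 st.py
```

```text
13.3 [ 544.59592275 -145.79593018  365.49368297] [3.13896586e+00 1.28914746e-03 2.19627515e+00] [3.58987405 5.18247059 4.77649195] [ 0.89568484 -0.77402351  0.06740194] -0.9526703452622126
drawer cells 861 229
before 2152 238
```

>>> {"op": "step_arm", "data": {"increments": [[[0,0,0.05,0,0,0,1],[0,0,0.05,0,0,0,1],[0,0,0.05,0,0,0,1],[0,0,0.05,0,0,0,1],[0,0,0,0,0,0,1]]]}}

```text
clock: 13.85
eef_pos: [544.6, -145.8, 365.5]
eef_rot: [3.139, 0.001, 2.041]
wrist_force: [4.0, 4.4, 4.2]
finger_gap: 9.4
finger_force: 40.0
```

```bash
cat >> st.py <<'E'
cv2.imwrite("pics/t%d.png"%(s['clock']*10),cv2.resize(c["frame"][120:290,310:470,::-1],(480,510)))
E
python3 st.py; ls pics
```

```text
13.85 [ 544.64323311 -145.77663646  365.52670414] [3.13855162e+00 9.96696104e-04 2.04064639e+00] [3.96084347 4.43268142 4.22829387] [ 0.89589857 -0.93170834  0.18349268] -0.7970212929150626
drawer cells 874 229
before 2152 238
crop.png
g2.png
side0.png
side1.png
t138.png
top0.png
w3.png
w3c.png
w4.png
wrist1.png
```

>>> {"op": "step_arm", "data": {"increments": [[[0,0,0.04,0,0,0,1],[0,0,0.04,0,0,0,1],[0,0,0.03,0,0,0,1],[0,0,0,0,0,0,1],[0,0,0,0,0,0,1]]]}}

```text
clock: 14.4
eef_pos: [544.7, -145.8, 365.5]
eef_rot: [3.138, 0.001, 1.956]
wrist_force: [5.9, 3.9, 3.9]
finger_gap: 10.0
finger_force: 40.0
```

```bash
python3 st.py; ls pics/t*
```

```text
14.4 [ 544.65378463 -145.79188846  365.5050635 ] [3.13845152e+00 7.53719287e-04 1.95556631e+00] [5.89708623 3.85406824 3.89792057] [ 0.94915069 -1.01992417  0.14262469] -0.7119619475721288
drawer cells 870 243
before 2152 238
pics/t138.png
pics/t144.png
pics/top0.png
```

View pics/t144.png

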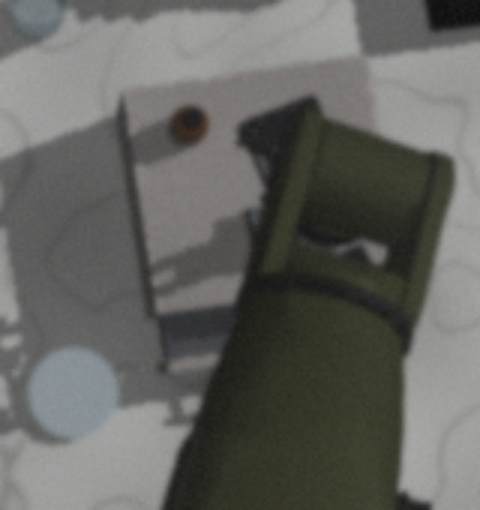

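The drawer has slid out: its dark front band is at (200,335), about 42 mm further out than before. Releasing the key and backing straight up.

>>> {"op": "step_arm", "data": {"increments": [[[0,0,0,0,0,0,0.6],[0,0,0,0,0,0,0.3],[0,0,0,0,0,0,0],[0,0,0,0,0,0,0],[0,0,0,0,0,0,0]]]}}

```text
clock: 14.95
eef_pos: [544.2, -146.3, 364.6]
eef_rot: [-3.141, -0.0, 1.955]
wrist_force: [-0.1, 0.4, 0.1]
finger_gap: 45.5
finger_force: 0.0
```

>>> {"op": "step_arm", "data": {"increments": [[[0,0,0,0,0,-0.2,0],[0,0,0,0,0,-0.5,0],[0,0,0,0,0,-0.9,0],[0,0,0,0,0,-0.9,0],[0,0,0,0,0,0,0]]]}}

```text
clock: 15.45
eef_pos: [543.9, -146.1, 470.4]
eef_rot: [3.135, 0.005, 1.955]
wrist_force: [0.1, -0.1, 0.0]
finger_gap: 47.4
finger_force: 0.0
```

```bash
python3 - <<'E'
from cell import optics,manip
import cv2
s=manip.read_state(); print(s['clock'],s['eef_pos'],s['finger_gap'],s['wrist_force'])
a=optics.camera("wrist")["frame"][60:340,130:530,::-1]; b=optics.camera("side")["frame"][110:320,200:420,::-1]
cv2.imwrite("pics/end.png",cv2.hconcat([cv2.resize(a,(420,294)),cv2.resize(b,(308,294))]))
E
```

```text
15.45 [ 543.92652657 -146.13070861  470.35522488] 47.38007533557296 [ 0.09759238 -0.12815552  0.04350021]
```

View pics/end.png

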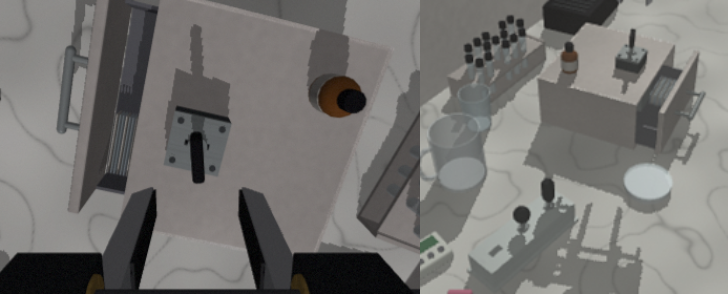

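The key stands turned in the lock (197,155), the drawer is open (110,90), and the dropper and the other rack tools haven't moved. The gripper is clear of everything.

```bash
python3 -c "
from cell import workorder; print(workorder.sign_off())"
```

```text
the job is handed in; nothing more can be done
None
```

The key is fully home in the lock and turned clockwise, the drawer has sprung open, and I handed the job in at about 15.5 s with the key left in the lock and the gripper clear of everything.

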